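# Set two washed glasses into the gaps of a crowded draining tray

## Robot

A 6-joint arm with a two-finger parallel gripper is mounted at the origin on a cart in front of the work surface, level with it; the furniture and walls round the work are solid. World frame = base frame: x ahead of the robot, y to its left, z up, the work surface at z = 0. Lengths are in m, angles in degrees, forces in N, time in s.
With the tool pointing down it reaches from about 0.375 to 0.9 m from the base axis. Payload 3.1 kg.
Tool frame: the origin (TCP) lies on the centre line of the jaws, within the pads' length; the fingertips stand 25 mm ahead of it and the grasp point (between the pads) lies 6 mm ahead of it; z points along the fingers, y is the line along which they close (so a half turn about z gives the same grasp; the last joint's range is limited). The gripper opens to 87 mm and grips with 3 to 60 N. Pads are 19 mm wide; open, the fingers measure 117 mm over their backs; the gripper's body (75 mm by 190 mm) begins 51 mm behind the grasp point.
Start: joints at [-83.165, 30.224, 82.088, -0, 67.689, -10.227], TCP at [0.183, -0.597, 0.248] pointing down, gripper open.
Joint ranges: [-176.69, 176.69], [-43.24, 126.21], [12.49, 139.97], [-82, 262], [0, 151.66], [-163.58, 163.58]. Speed limits (degrees/s): [159.86, 159.86, 180, 180, 180, 180].

## Interface

Orientations are given as a 3x3 rotation matrix whose columns are the frame's x, y, z axes.
In Python, from rig import * gives the robot as it stands.
- The arm moves only by the tool step_arm, never from a script. Its argument "steps" is a list of rows, each a list of 7 numbers: the shift along the tool's x, y, z normalised to -1 to 1, where 1 is 0.3 m, then the turn, a rotation vector about the tool's x, y, z normalised to -1 to 1, where 1 is 45 degrees, then the gripper's target within -1 to 1 (shut at 1, half-way at 0, fully open at -1). A call has 1 to 8 rows; each row is the pose to reach, as a shift and turn from the pose commanded when the call began, along the tool's axes at that moment; what a row does not reach only later rows make up. A row lasts 1/12 s, in which the tool goes at most 41.7 mm and 7.16 degrees, less where a joint would pass 70% of its speed; a pose out of reach is approached as far as the arm can. A call with a number of a shift or a turn outside -1 to 1 is refused whole. A call with a gripper value outside its range is refused whole. The fingers move at their own pace and stop on an object; the grip force is fixed at half the most. Time passes only in rows, so rows that repeat a pose let the fingers close. It gives the time, the measured TCP pose, the force, the opening and the grip force at its end, in the units of the state.
- read_state(): the state, without advancing time (a new reading comes with each control period).
- capture(name): name is "scene" or "top" or "wrist"; returns a dict with "image" (480x640x3 uint8, red, green, blue), "vertical_fov" (degrees; the focal length in pixels is half the picture's height over the tangent of half this angle, whatever the lens; pixels are square), "cx", "cy" (the principal point, pixels), "world_from_camera" (4x4, takes a point from camera to world coordinates); the wrist camera has in their place "T_tool_cam" (4x4, takes a point from camera to tool coordinates, whose origin is the TCP and whose axes are the flange's). Camera axes: x right, y down, z forward; pixel columns grow to the right and rows downward; lengths in m; the calibration is good to about 2 mm. A picture is of the moment at which its call begins: read the wrist's pose just before it. There is no depth.
- hand_in(): hands the job in; it is judged then, once.
The state is a dict: "time_s": time; "joint_positions": joint angles; "qvel": joint speeds; "tau": joint torques, N m; "position": TCP position; "tcp_rot": TCP orientation; "force": force on the tool from outside, world axes, zero at the start; "moment": the same for the moment, N m; "opening": opening from 0.0 (shut) to 1.0 (fully open); "grasp_force": force on a finger pad.
Only numpy, scipy, OpenCV 4.12 (cv2) and the standard library are available. Lean on these libraries where they do the work, as an engineer would, in place of code of your own. Each camera call takes 0.05 s, during which the arm holds its last target. There are 200 camera calls.

## Task

Take the two glasses that lean in the slanted wire stand and set them gently down on the black draining tray, mouth down and upright, flat on its floor inside the rim, in whatever gaps are free. Neither the glasses nor the gripper may touch or shift the mugs, tumblers, bowls and jar that already stand there, and the two glasses must not touch each other.

Things in the scene. Friction and masses are not known exactly. Their poses are not given: they have to be found in the camera images.
- wet_glass_1: Washed ribbed green-tinted glass tumbler, mouth down; 68 mm diameter up to 82 mm above its rim, 60 mm above that, 104 mm tall. Origin: centre of the rim plane; z axis from rim to closed end. 0.13 to 0.27 kg. It starts in the right-hand (stand's -y) cradle of the drip stand, closed end up and about 36 degrees (34 to 40) from vertical towards the robot (along the stand's -x). On the tray its z axis shall be vertical and its origin at the tray floor
- wet_glass_2: Washed ribbed green-tinted glass tumbler, mouth down; 68 mm diameter up to 82 mm above its rim, 60 mm above that, 104 mm tall. Origin: centre of the rim plane; z axis from rim to closed end. 0.13 to 0.27 kg. It starts in the left-hand (stand's +y) cradle of the drip stand, closed end up and about 36 degrees (34 to 40) from vertical towards the robot (along the stand's -x). On the tray its z axis shall be vertical and its origin at the tray floor
- drip_stand: Fixed steel wire stand, pan 170 (x) x 235 (y) x 14 mm; origin at the pan's underside centre, -x side towards the robot. Cradles at y = -66 and +66 mm; rim centre of each glass at x = 35, z = 40 mm, its axis about along (-0.59, 0, 0.81). It lies on two rods (up to 84 mm along its under side) and a ledge 76 x 66 mm below its rim; its upper side and flanks along y are free, 64 mm between the glasses
- drip_tray: Fixed black ribbed draining tray, 300 (x) x 340 (y) mm, inside its rim 293 x 333 mm; rim 22 mm high, floor 3.5 mm above the origin. Origin: centre of the underside; x, y along the sides. Two white bowls stand on edge in it, fixed: they fill x +16 to +74 mm, y -164 to -60 mm, up to 123 mm high. A wall shelf hangs 585 mm up, behind the tray's back (+x) edge
- cream_mug: Cream stoneware mug, mouth down, 85 mm tall, leave it alone. Origin: at the rim plane, centre of the 72 x 107 mm outline; z axis up. The round body (72 mm diameter) is centred 17 mm from the origin along the mug's +y; the handle, 12 mm thick, reaches 54 mm from the origin along its -y. Stands on the tray
- tray_tumbler_1: Already on the tray, leave it alone: ribbed green-tinted glass tumbler, mouth down; 68 mm diameter up to 82 mm above its rim, 60 mm above that, 104 mm tall. Origin: centre of the rim plane; z axis from rim to closed end
- tray_tumbler_2: Already on the tray, leave it alone: ribbed green-tinted glass tumbler, mouth down; 68 mm diameter up to 82 mm above its rim, 60 mm above that, 104 mm tall. Origin: centre of the rim plane; z axis from rim to closed end
- tray_tumbler_3: Already on the tray, leave it alone: ribbed green-tinted glass tumbler, mouth down; 68 mm diameter up to 82 mm above its rim, 60 mm above that, 104 mm tall. Origin: centre of the rim plane; z axis from rim to closed end
- sugar_jar: Glass sugar jar with a cork lid, 75 mm diameter, 110 mm tall, standing on the worktop between robot and stand; leave it alone. Origin: centre of its underside; z axis up
- green_mug: Pale green stoneware mug, mouth down, 86 mm tall, leave it alone. Origin: at the rim plane, centre of the 72 x 107 mm outline; z axis up. The round body (72 mm diameter) is centred 17 mm from the origin along the mug's +y; the handle, 12 mm thick, reaches 54 mm from the origin along its -y. Stands on the tray

How it is judged:
By the outcome, as a careful person would: the job done as asked, in the order asked, and still so for the second after the job is handed in, with the robot touching nothing.
It also fails if it takes over 70 s, if anything falls off the work surface, if the arm or the gripper's body presses on something with over 40 N, if the wrist force passes 120 N, or if a joint passes its speed limit or range.

## Working session

There is one attempt and no reset: what is moved stays moved. The work goes in short steps, Python scripts to look and compute and a tool call to move; the robot and the scene stay as the last step left them, time stands still between calls to the robot, and variables do not carry over. Pictures are saved under pics/ and viewed, at most 10 in all, crops included, and the job is handed in when it is done.

Besides the shell and the picture viewer there is one more tool, called after "Emit:" as name([rows], argument=value, ...), one row to a line, values as JSON. step_arm: Moves the arm, as the interface text tells. Scaled input: -1 to 1 covers 0.3 m each way for a shift and 45 degrees each way for a turn. Its arguments: {"type":"object","properties":{"steps":{"type":"array"}},"required":["steps"]}

```bash
mkdir -p pics; ls
python3 - <<'E'
from rig import *
import cv2,pickle,numpy as np
s=read_state();print(s)
for n in("scene","top"):
    c=capture(n);pickle.dump(c,open(n+".pkl","wb"));cv2.imwrite(f"pics/{n}.png",c["image"][:,:,::-1])
    print(n,c["vertical_fov"],c["cx"],c["cy"],np.round(c["world_from_camera"],3))
E
```

```text
pics
{'time_s': 0.0, 'joint_positions': array([-8.31670337e+01,  3.02792489e+01,  8.21552429e+01, -1.71794264e-03,
        6.76881838e+01, -1.02279411e+01]), 'qvel': array([ 0.00423458, -0.02155838,  0.01674731, -0.03517113, -0.02983864,
        0.03346043]), 'tau': array([-5.33428356e-04, -4.40047073e+01, -1.76593727e+01,  6.33569062e-02,
        5.82197669e-02, -1.56249766e-04]), 'position': array([ 0.18330096, -0.59681979,  0.24657488]), 'tcp_rot': array([[ 9.55990116e-01,  2.93398736e-01, -2.82278654e-04],
       [ 2.93398660e-01, -9.55987825e-01,  2.12258205e-03],
       [ 3.52907936e-04, -2.11198764e-03, -9.99997707e-01]]), 'force': array([-0.273158  , -0.74656685, -1.02237376]), 'moment': array([-0.00146701,  0.01301793,  0.02452728]), 'grasp_force': 0.0, 'opening': 1.002185011310646}
scene 57.217392862904376 323.8701465731909 233.36242951177292 [[-0.567 -0.456  0.685 -0.16 ]
 [-0.823  0.295 -0.485  0.624]
 [ 0.019 -0.839 -0.543  0.636]
 [ 0.     0.     0.     1.   ]]
top 46.03976357192574 315.62537947314036 232.8242102203492 [[-0.026 -0.991  0.129  0.396]
 [-1.     0.025 -0.012  0.124]
 [ 0.009 -0.129 -0.992  1.153]
 [ 0.     0.     0.     1.   ]]
```

View pics/scene.png

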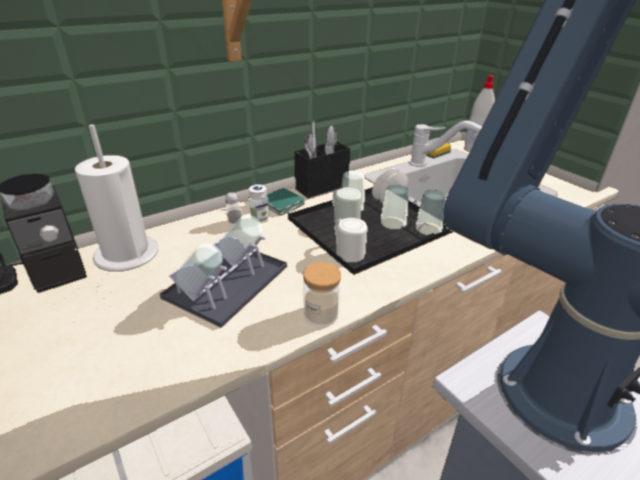

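View pics/top.png

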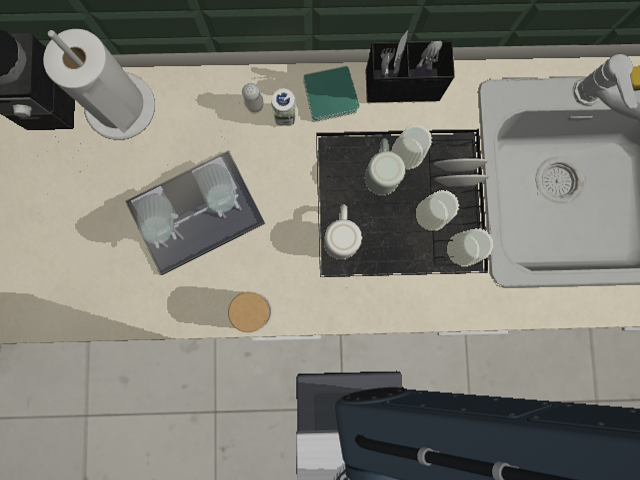

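The scene shows two leaning glasses in the stand (top view near (155,215) and (218,190)). The tray spans (318,130)–(488,275) and holds mugs, tumblers and bowls. I'll enlarge both areas.

```bash
cat > h.py <<'E'
import numpy as np,pickle,cv2
def ray(c,u,v,T=None):
    T=c["world_from_camera"] if T is None else T
    f=240/np.tan(np.radians(c["vertical_fov"]/2))
    d=T[:3,:3]@np.array([(u-c["cx"])/f,(v-c["cy"])/f,1.]);return T[:3,3],d
def onz(c,u,v,z,T=None):
    o,d=ray(c,u,v,T);return o+d*(z-o[2])/d[2]
def proj(c,p,T=None):
    T=c["world_from_camera"] if T is None else T
    q=np.linalg.inv(T)@np.r_[p,1];f=240/np.tan(np.radians(c["vertical_fov"]/2))
    return np.array([c["cx"]+f*q[0]/q[2],c["cy"]+f*q[1]/q[2]])
E
python3 - <<'E'
from h import *
c=pickle.load(open("top.pkl","rb"));im=c["image"][:,:,::-1]
a=cv2.resize(im[125:285,310:500],None,fx=3.7,fy=3.7,interpolation=cv2.INTER_CUBIC);cv2.imwrite("pics/t1.png",a)
a=cv2.resize(im[143:280,115:275],None,fx=4,fy=4,interpolation=cv2.INTER_CUBIC);cv2.imwrite("pics/t2.png",a)
E
```

```text
(no output)
```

View pics/t1.png

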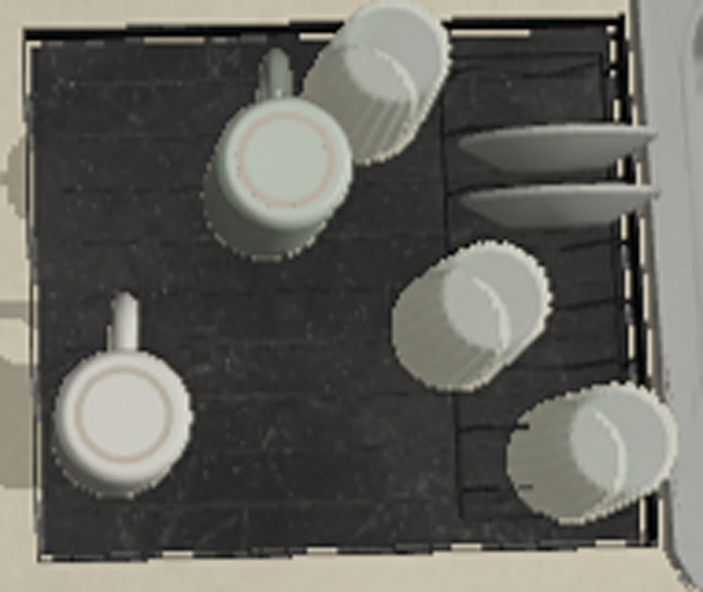

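View pics/t2.png

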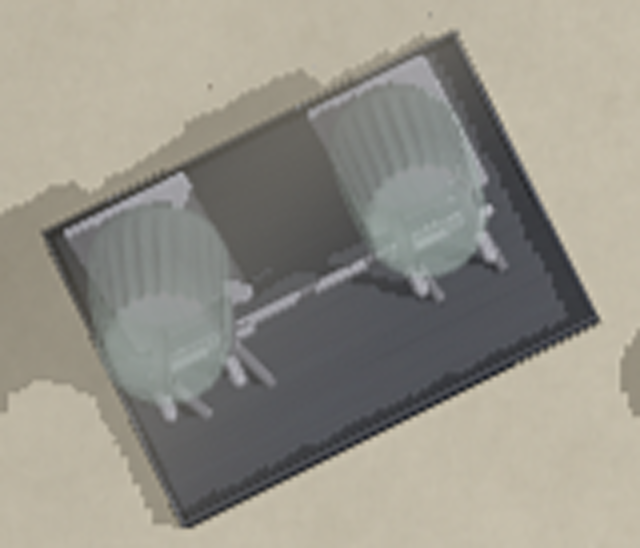

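The tray crop shows the cream mug at (123,410) and the green mug at (285,157). The tumbler tops are near (392,60), (493,299) and (619,441), with free space at bottom centre and left centre. The stand crop has corners at (45,232), (455,33), (598,320) and (187,525), with glass tops near (168,350) and (425,222).

Run:
```python
from h import *
np.set_printoptions(precision=4,suppress=True)
c=pickle.load(open("top.pkl","rb"));s=pickle.load(open("scene.pkl","rb"))
t=lambda u,v,z:onz(c,310+u/3.7,125+v/3.7,z)[:2]
g=lambda u,v,z:onz(c,115+u/4,143+v/4,z)[:2]
K=[t(*p,.022) for p in((25,30),(622,15),(655,545),(38,560))]
ctr=np.mean(K,0);print("tray",*K,ctr);
e=(K[0]-K[1])+(K[3]-K[2]);print("tray yaw",np.degrees(np.arctan2(-e[0],e[1])))
for n,b,tp in(("A",(363,105),(392,60)),("B",(452,330),(493,299)),("C",(567,463),(619,441))):print(n,t(*b,.0035),t(*tp,.1075))
print("green",t(285,157,.0895),"handle",t(277,60,.05));print("cream",t(123,410,.0885),"handle",t(123,300,.05))
Q=[g(*p,.014) for p in((45,232),(455,33),(598,320),(187,525))];o=np.mean(Q,0)
e=(Q[0]-Q[1])+(Q[3]-Q[2]);f=(Q[0]-Q[3])+(Q[1]-Q[2]);yy=np.arctan2(-e[0],e[1]);yx=np.arctan2(f[1],f[0])
print("stand",*Q,o,np.degrees([yy,yx]),np.linalg.norm(e)/2,np.linalg.norm(f)/2)
y=yy
R=np.array([[np.cos(y),-np.sin(y),0],[np.sin(y),np.cos(y),0],[0,0,1]])
for sy in(-.066,.066):
  r=np.r_[o,0]+R@[.035,sy,.04];ax=R@[-.588,0,.809];e=r+.104*ax
  print("glass",r,ax,e,"px rim/end crop",(proj(c,r)-[115,143])*4,(proj(c,e)-[115,143])*4)
print("jar",onz(c,249,311,.11))
```

```text
tray [0.7505 0.1019] [ 0.7513 -0.2331] [ 0.4542 -0.2321] [0.4547 0.1028] [ 0.6027 -0.0651]
tray yaw 0.0206929793052211
A [ 0.708  -0.0886] [ 0.7033 -0.0855]
B [ 0.5779 -0.1322] [ 0.5768 -0.1308]
C [ 0.5017 -0.1921] [ 0.5026 -0.1905]
green [ 0.6578 -0.0306] handle [ 0.7216 -0.0343]
cream [0.527  0.0582] handle [0.5912 0.0539]
stand [0.6191 0.4947] [0.7186 0.285 ] [0.5666 0.2132] [0.4676 0.4211] [0.593  0.3535] [25.4165 25.5954] 0.23118191536399135 0.16823034644286272
glass [0.6529 0.3089 0.04  ] [-0.5311 -0.2524  0.809 ] [0.5977 0.2827 0.1241] px rim/end crop [400.6848 147.1735] [427.5278 222.3603]
glass [0.5962 0.4281 0.04  ] [-0.5311 -0.2524  0.809 ] [0.541  0.4019 0.1241] px rim/end crop [161.4508 264.1767] [167.6873 350.1897]
jar [0.3903 0.2364 0.11  ]
```

```bash
cat >> h.py <<'E'
from scipy.spatial.transform import Rotation as Rn
def mk(y,z):
    z=np.array(z,float);z/=np.linalg.norm(z);y=np.array(y,float);y-=z*(y@z);y/=np.linalg.norm(y)
    return np.stack([np.cross(y,z),y,z],1)
def chain(p,R,targets):
    for P,Q in targets:
        d=R.T@(np.array(P)-p)/.3;r=Rn.from_matrix(R.T@Q).as_rotvec()/np.pi*4
        print([float(x) for x in np.round(np.r_[d,r],3)],"rows>=%.1f"%max(np.linalg.norm(d)*300/41.7,np.linalg.norm(r)*45/7.16))
        p,R=np.array(P),Q
cy,sy=np.cos(np.radians(25.45)),np.sin(np.radians(25.45))
AX=np.array([-.588*cy,-.588*sy,.809]); SY=np.array([-sy,cy,0])
RG=mk(-SY,-AX)
RIM1=np.array([.6529,.3089,.04]);RIM2=np.array([.5962,.4281,.04])
E
python3 - <<'E'
from h import *
from rig import *
s=read_state();p,R=s["position"],s["tcp_rot"]
RD=mk(R[:,1],[0,0,-1])
chain(p,R,[((.42,-.38,.36),RD),((.50,-.03,.38),RD),((.50,.11,.31),RD),(RIM1+.198*AX,RG)])
print(capture("wrist")["T_tool_cam"])
E
```

```text
[0.966, -0.46, -0.377, -0.003, -0.0, -0.0] rows>=8.2
[0.597, -1.037, -0.067, 0.0, 0.0, 0.0] rows>=8.6
[0.137, -0.446, 0.233, 0.0, 0.0, 0.0] rows>=3.8
[0.298, -0.428, 0.366, 0.059, 0.799, -0.18] rows>=5.2
[[ 6.28310710e-04 -9.69052481e-01 -2.46853994e-01  6.77493542e-02]
 [ 9.99999797e-01  5.81797681e-04  2.61361361e-04  1.39728639e-03]
 [-1.09653794e-04 -2.46854108e-01  9.69052649e-01 -1.37409820e-01]
 [ 0.00000000e+00  0.00000000e+00  0.00000000e+00  1.00000000e+00]]
```

Emit:
step_arm([
  [0.966, -0.46, -0.377, 0, 0, 0, -1],
  [0.966, -0.46, -0.377, 0, 0, 0, -1],
  [0.966, -0.46, -0.377, 0, 0, 0, -1],
  [0.966, -0.46, -0.377, 0, 0, 0, -1],
  [0.966, -0.46, -0.377, 0, 0, 0, -1],
  [0.966, -0.46, -0.377, 0, 0, 0, -1],
  [0.966, -0.46, -0.377, 0, 0, 0, -1],
  [0.966, -0.46, -0.377, 0, 0, 0, -1],
])

```text
time_s: 0.82
position: [0.4161, -0.3832, 0.3588]
tcp_rot: [[0.956, 0.293, -0.0], [0.293, -0.956, 0.0], [-0.0, -0.001, -1.0]]
force: [0.3, -0.5, 0.1]
opening: 0.998
grasp_force: 0.0
```

Emit:
step_arm([
  [0.575, -1, -0.067, 0, 0, 0, -1],
  [0.575, -1, -0.067, 0, 0, 0, -1],
  [0.575, -1, -0.067, 0, 0, 0, -1],
  [0.575, -1, -0.067, 0, 0, 0, -1],
  [0.575, -1, -0.067, 0, 0, 0, -1],
  [0.575, -1, -0.067, 0, 0, 0, -1],
  [0.575, -1, -0.067, 0, 0, 0, -1],
  [0.575, -1, -0.067, 0, 0, 0, -1],
])

```text
time_s: 1.48
position: [0.4888, -0.0584, 0.3777]
tcp_rot: [[0.956, 0.293, -0.0], [0.293, -0.956, 0.0], [-0.0, -0.0, -1.0]]
force: [0.7, -0.5, 0.8]
opening: 0.998
grasp_force: 0.0
```

Emit:
step_arm([
  [0.137, -0.446, 0.233, 0, 0, 0, -1],
  [0.137, -0.446, 0.233, 0, 0, 0, -1],
  [0.137, -0.446, 0.233, 0, 0, 0, -1],
  [0.137, -0.446, 0.233, 0, 0, 0, -1],
  [0.137, -0.446, 0.233, 0, 0, 0, -1],
  [0.137, -0.446, 0.233, 0, 0, 0, -1],
])

```text
time_s: 1.98
position: [0.4881, 0.0808, 0.3068]
tcp_rot: [[0.955, 0.297, -0.003], [0.297, -0.955, -0.0], [-0.003, -0.001, -1.0]]
force: [0.1, -0.0, -0.4]
opening: 0.999
grasp_force: 0.0
```

Run:
```python
from h import *
from rig import *
s=read_state();p,R=s["position"],s["tcp_rot"];print(s["time_s"],p,s["joint_positions"])
chain(p,R,[(RIM1+.198*AX,RG)])
```

```text
1.9833 [0.4881192  0.0807753  0.30676505] [-3.55459964e+00  1.60135089e+01  9.59208227e+01 -2.57096453e-02
  6.82210224e+01  6.91864785e+01]
[0.367, -0.508, 0.355, 0.056, 0.802, -0.176] rows>=5.2
```

Emit:
step_arm([
  [0.367, -0.508, 0.355, 0.056, 0.802, -0.176, -1],
  [0.367, -0.508, 0.355, 0.056, 0.802, -0.176, -1],
  [0.367, -0.508, 0.355, 0.056, 0.802, -0.176, -1],
  [0.367, -0.508, 0.355, 0.056, 0.802, -0.176, -1],
  [0.367, -0.508, 0.355, 0.056, 0.802, -0.176, -1],
  [0.367, -0.508, 0.355, 0.056, 0.802, -0.176, -1],
  [0.367, -0.508, 0.355, 0.056, 0.802, -0.176, -1],
  [0.367, -0.508, 0.355, 0.056, 0.802, -0.176, -1],
])

```text
time_s: 2.65
position: [0.5514, 0.2564, 0.2021]
tcp_rot: [[0.729, 0.425, 0.537], [0.344, -0.905, 0.25], [0.592, 0.002, -0.806]]
force: [0.2, 1.2, 0.4]
opening: 1.0
grasp_force: 0.0
```

Run:
```python
from h import *
from rig import *
s=read_state();c=capture("wrist");p,R=s["position"],s["tcp_rot"]
W=np.eye(4);W[:3,:3]=R;W[:3,3]=p;T=W@c["T_tool_cam"];c["world_from_camera"]=T
pickle.dump(c,open("w1.pkl","wb"));im=c["image"][:,:,::-1].copy()
for r in(RIM1,RIM2):print([np.round(proj(c,r+k*AX)) for k in(0,.082,.104)])
cv2.imwrite("pics/w1.png",im);print(s["time_s"],p,R,c["vertical_fov"])
chain(p,R,[(RIM1+.198*AX,RG)])
```

```text
[array([312., 225.]), array([311., 250.]), array([310., 260.])]
[array([158., 225.]), array([109., 251.]), array([ 91., 261.])]
2.65 [0.55139975 0.2563964  0.202099  ] [[ 0.72897145  0.4251145   0.53654291]
 [ 0.34399453 -0.9051362   0.24979238]
 [ 0.59183477  0.00247631 -0.8060555 ]] 61.868623103341505
[-0.01, -0.013, 0.001, 0.006, -0.006, -0.003] rows>=0.1
```

View pics/w1.png

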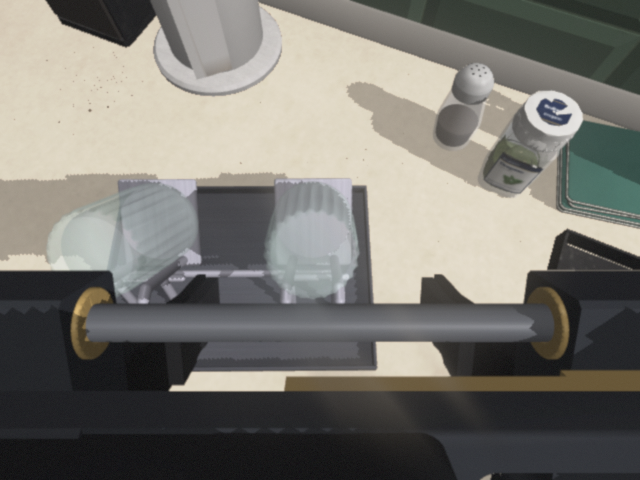

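The wrist view shows glass 1 centred at u≈311, with its closed end near (311,254). That is within a few mm of the prediction, and the flanks are free. Now the approach along its axis.

Emit:
step_arm([
  [0, -0.013, 0.06, 0, 0, 0, -1],
  [0, -0.013, 0.12, 0, 0, 0, -1],
  [0, -0.013, 0.18, 0, 0, 0, -1],
  [0, -0.013, 0.24, 0, 0, 0, -1],
  [0, -0.013, 0.3, 0, 0, 0, -1],
  [0, -0.013, 0.36, 0, 0, 0, -1],
  [0, -0.013, 0.4, 0, 0, 0, -1],
  [0, -0.013, 0.43, 0, 0, 0, -1],
])

```text
time_s: 3.37
position: [0.6194, 0.2923, 0.0975]
tcp_rot: [[0.73, 0.425, 0.535], [0.343, -0.905, 0.251], [0.591, 0.0, -0.806]]
force: [0.4, -0.1, -0.4]
opening: 1.001
grasp_force: 0.0
```

Emit:
step_arm([
  [0, 0, 0, 0, 0, 0, -1],
  [0, 0, 0, 0, 0, 0, -1],
  [0, 0, 0, 0, 0, 0, -1],
])

```text
time_s: 3.62
position: [0.6175, 0.2926, 0.0984]
tcp_rot: [[0.73, 0.426, 0.535], [0.344, -0.905, 0.251], [0.591, 0.0, -0.807]]
force: [0.0, -0.5, -0.4]
opening: 0.996
grasp_force: 0.0
```

Run:
```python
from h import *
from rig import *
s=read_state();p,R=s["position"],s["tcp_rot"];print(s["time_s"],p,s["force"])
chain(p,R,[(RIM1+.068*AX,RG)])
c=capture("scene");cv2.imwrite("pics/s2.png",cv2.resize(c["image"][180:340,140:340,::-1],None,fx=3.6,fy=3.6,interpolation=cv2.INTER_CUBIC))
```

```text
3.6167 [0.61748436 0.29264767 0.09836586] [ 0.04371941 -0.52188016 -0.41833569]
[-0.009, 0.002, 0.007, 0.003, -0.004, -0.004] rows>=0.1
```

View pics/s2.png

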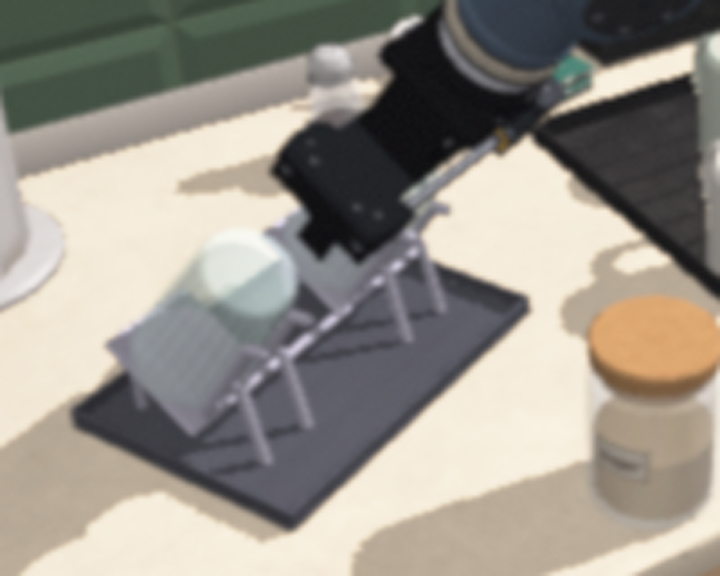

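The gripper straddles glass 1 cleanly, clear of glass 2 and the stand. Closing, then a straight lift.

Emit:
step_arm([
  [0, 0, 0, 0, 0, 0, 0.6],
  [0, 0, 0, 0, 0, 0, 0.6],
  [0, 0, 0, 0, 0, 0, 0.6],
  [0, 0, 0, 0, 0, 0, 0.6],
  [0, 0, 0, 0, 0, 0, 0.6],
  [0, 0, 0, 0, 0, 0, 0.6],
])

```text
time_s: 4.17
position: [0.6169, 0.2932, 0.0976]
tcp_rot: [[0.73, 0.426, 0.534], [0.345, -0.905, 0.251], [0.59, 0.001, -0.808]]
force: [0.0, -1.2, 0.6]
opening: 0.722
grasp_force: 30.0
```

Emit:
step_arm([
  [0, 0, 0, 0, 0, 0, 0.6],
  [0, 0, 0, 0, 0, 0, 0.6],
  [0, 0, 0, 0, 0, 0, 0.6],
  [0, 0, 0, 0, 0, 0, 0.6],
])

```text
time_s: 4.5
position: [0.6169, 0.2933, 0.0976]
tcp_rot: [[0.73, 0.427, 0.534], [0.345, -0.904, 0.251], [0.59, 0.0, -0.808]]
force: [0.4, -1.5, 2.3]
opening: 0.721
grasp_force: 30.0
```

Emit:
step_arm([
  [0.015, 0, -0.02, 0, 0, 0, 0.6],
  [0.03, 0, -0.04, 0, 0, 0, 0.6],
  [0.06, 0, -0.08, 0, 0, 0, 0.6],
  [0.1, 0, -0.137, 0, 0, 0, 0.6],
  [0.15, 0, -0.205, 0, 0, 0, 0.6],
  [0.2, 0, -0.274, 0, 0, 0, 0.6],
  [0.25, 0, -0.34, 0, 0, 0, 0.6],
  [0.25, 0, -0.34, 0, 0, 0, 0.6],
])

```text
time_s: 5.17
position: [0.6147, 0.2974, 0.2044]
tcp_rot: [[0.732, 0.435, 0.524], [0.347, -0.9, 0.263], [0.586, -0.011, -0.81]]
force: [-0.0, 0.7, -2.3]
opening: 0.72
grasp_force: 29.9
```

Run:
```python
from h import *
from rig import *
s=read_state();p,R=s["position"],s["tcp_rot"];print(s["time_s"],p,s["force"],s["opening"],s["joint_positions"])
RD=mk(-SY,[0,0,-1])
P=np.array([.5,-.055])
chain(p,R,[((.53,.16,.30),RD),((*P,.26),RD)])
```

```text
5.1667 [0.61471399 0.29738712 0.2043571 ] [-0.03878007  0.70567619 -2.28343852] 0.7204469932644505 [ 13.19462715  30.33891926 102.54555494  33.58612565  14.26199047
  47.31847048]
[-0.179, 0.286, -0.527, -0.015, -0.798, 0.003] rows>=5.0
[-0.398, 0.604, 0.133, 0.0, 0.0, 0.0] rows>=5.3
```

Emit:
step_arm([
  [-0.179, 0.286, -0.527, -0.015, -0.798, 0, 0.6],
  [-0.179, 0.286, -0.527, -0.015, -0.798, 0, 0.6],
  [-0.179, 0.286, -0.527, -0.015, -0.798, 0, 0.6],
  [-0.179, 0.286, -0.527, -0.015, -0.798, 0, 0.6],
  [-0.179, 0.286, -0.527, -0.015, -0.798, 0, 0.6],
  [-0.179, 0.286, -0.527, -0.015, -0.798, 0, 0.6],
  [-0.179, 0.286, -0.527, -0.015, -0.798, 0, 0.6],
  [-0.179, 0.286, -0.527, -0.015, -0.798, 0, 0.6],
])

```text
time_s: 5.83
position: [0.5314, 0.1604, 0.3008]
tcp_rot: [[0.902, 0.431, 0.009], [0.431, -0.902, 0.003], [0.009, 0.001, -1.0]]
force: [-0.6, 0.0, -2.3]
opening: 0.723
grasp_force: 29.9
```

Emit:
step_arm([
  [-0.398, 0.604, 0.133, 0, 0, 0, 0.6],
  [-0.398, 0.604, 0.133, 0, 0, 0, 0.6],
  [-0.398, 0.604, 0.133, 0, 0, 0, 0.6],
  [-0.398, 0.604, 0.133, 0, 0, 0, 0.6],
  [-0.398, 0.604, 0.133, 0, 0, 0, 0.6],
  [-0.398, 0.604, 0.133, 0, 0, 0, 0.6],
  [-0.398, 0.604, 0.133, 0, 0, 0, 0.6],
  [-0.398, 0.604, 0.133, 0, 0, 0, 0.6],
])

```text
time_s: 6.5
position: [0.5011, -0.0541, 0.2598]
tcp_rot: [[0.903, 0.429, 0.006], [0.429, -0.903, 0.004], [0.007, -0.001, -1.0]]
force: [-0.1, 1.0, -2.3]
opening: 0.721
grasp_force: 29.9
```

Run:
```python
from h import *
from rig import *
s=read_state();p,R=s["position"],s["tcp_rot"];print(s["time_s"],p,R,s["opening"])
RD=mk(-SY,[0,0,-1])
chain(p,R,[((.5,-.055,.20),RD)])
c=capture("scene");pickle.dump(c,open("s3.pkl","wb"));q=proj(c,p-[0,0,.068]);print("rim px",q,"end",proj(c,p+[0,0,.036]))
# crop offset
u,v=int(q[0])-100,int(q[1])-90;print(u,v)
cv2.imwrite("pics/s3.png",cv2.resize(c["image"][v:v+150,u:u+200,::-1],None,fx=4,fy=4,interpolation=cv2.INTER_CUBIC))
```

```text
6.5 [ 0.50105961 -0.05413695  0.25979456] [[ 9.03080806e-01  4.29426661e-01  6.14824449e-03]
 [ 4.29409876e-01 -9.03101306e-01  3.89737075e-03]
 [ 7.22612254e-03 -8.79523816e-04 -9.99973504e-01]] 0.7211556081817422
[-0.006, 0.001, 0.199, -0.001, -0.009, -0.0] rows>=1.4
rim px [399.26187995 177.85470656] end [404.56848078 134.86875674]
299 87
```

View pics/s3.png

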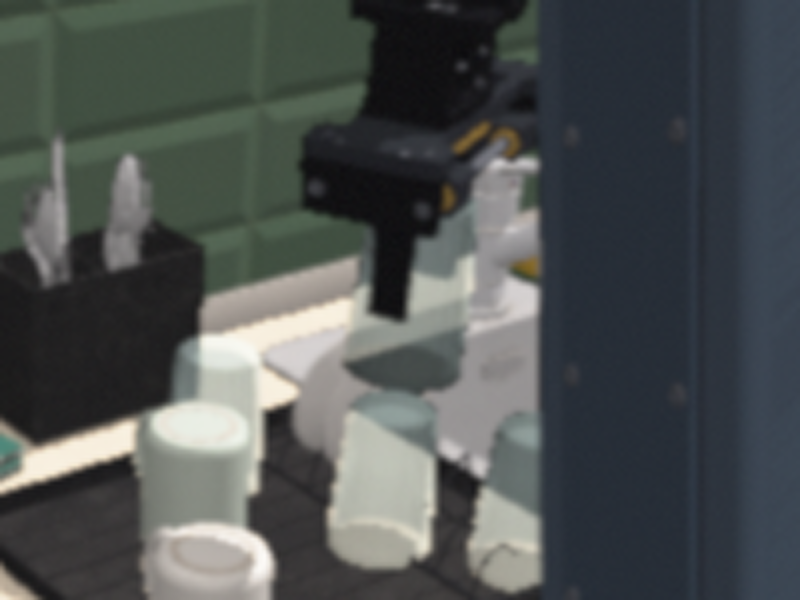

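The held glass hangs upright: its axis runs from (418,238) to (404,363) in the crop, against a predicted slope that matches. The rim is where expected. Lowering now.

Emit:
step_arm([
  [-0.005, 0, 0.1, 0, -0.009, 0, 0.6],
  [-0.005, 0, 0.2, 0, -0.009, 0, 0.6],
  [-0.005, 0, 0.3, 0, -0.009, 0, 0.6],
  [-0.005, 0, 0.4, 0, -0.009, 0, 0.6],
  [-0.005, 0, 0.48, 0, -0.009, 0, 0.6],
  [-0.005, 0, 0.54, 0, -0.009, 0, 0.6],
  [-0.005, 0, 0.58, 0, -0.009, 0, 0.6],
  [-0.005, 0, 0.58, 0, -0.009, 0, 0.6],
])

```text
time_s: 7.22
position: [0.501, -0.0527, 0.0849]
tcp_rot: [[0.901, 0.433, -0.002], [0.433, -0.901, 0.001], [-0.002, -0.002, -1.0]]
force: [0.1, -0.5, -1.4]
opening: 0.719
grasp_force: 29.9
```

Emit:
step_arm([
  [0, 0, 0.007, 0, 0, 0, 0.6],
  [0, 0, 0.014, 0, 0, 0, 0.6],
  [0, 0, 0.02, 0, 0, 0, 0.6],
  [0, 0, 0.02, 0, 0, 0, 0.6],
  [0, 0, 0.02, 0, 0, 0, 0.6],
])

```text
time_s: 7.63
position: [0.5027, -0.0553, 0.0819]
tcp_rot: [[0.902, 0.431, 0.004], [0.431, -0.902, -0.002], [0.002, 0.003, -1.0]]
force: [-0.4, 0.4, -1.1]
opening: 0.723
grasp_force: 29.9
```

Emit:
step_arm([
  [0, 0, 0.004, 0, 0, 0, 0.6],
  [0, 0, 0.008, 0, 0, 0, 0.6],
  [0, 0, 0.012, 0, 0, 0, 0.6],
  [0, 0, 0.012, 0, 0, 0, 0.6],
])

```text
time_s: 7.97
position: [0.5022, -0.0554, 0.0775]
tcp_rot: [[0.903, 0.431, 0.002], [0.431, -0.903, -0.002], [0.001, 0.002, -1.0]]
force: [-0.0, 0.8, -2.6]
opening: 0.719
grasp_force: 29.9
```

Emit:
step_arm([
  [0, 0, 0.003, 0, 0, 0, 0.6],
  [0, 0, 0.006, 0, 0, 0, 0.6],
  [0, 0, 0.006, 0, 0, 0, 0.6],
])

```text
time_s: 8.22
position: [0.5022, -0.0553, 0.0756]
tcp_rot: [[0.902, 0.431, 0.002], [0.431, -0.902, -0.002], [0.001, 0.002, -1.0]]
force: [0.8, 0.8, -1.9]
opening: 0.72
grasp_force: 29.9
```

Emit:
step_arm([
  [0, 0, 0.003, 0, 0, 0, 0.6],
  [0, 0, 0.006, 0, 0, 0, 0.6],
  [0, 0, 0.006, 0, 0, 0, 0.6],
])

```text
time_s: 8.47
position: [0.5027, -0.0552, 0.0744]
tcp_rot: [[0.903, 0.431, 0.003], [0.431, -0.903, -0.002], [0.002, 0.003, -1.0]]
force: [-0.8, 1.0, 1.7]
opening: 0.718
grasp_force: 30.0
```

Emit:
step_arm([
  [0, 0, 0.003, 0, 0, 0, 0.6],
  [0, 0, 0.003, 0, 0, 0, 0.6],
])

```text
time_s: 8.63
position: [0.5028, -0.0552, 0.0743]
tcp_rot: [[0.903, 0.431, 0.004], [0.431, -0.903, -0.002], [0.002, 0.003, -1.0]]
force: [-1.8, 2.1, 9.5]
opening: 0.72
grasp_force: 30.2
```

Emit:
step_arm([
  [0, 0, 0.002, 0, 0, 0, 0.6],
  [0, 0, 0.002, 0, 0, 0, 0.6],
])

```text
time_s: 8.8
position: [0.5027, -0.0551, 0.0743]
tcp_rot: [[0.903, 0.431, 0.004], [0.431, -0.903, -0.002], [0.003, 0.003, -1.0]]
force: [-1.5, 2.9, 13.3]
opening: 0.719
grasp_force: 30.3
```

Glass 1 rests on the floor. I'll ease off, open partway and rise.

Emit:
step_arm([
  [0, 0, -0.004, 0, 0, 0, 0.6],
  [0, 0, -0.004, 0, 0, 0, 0.6],
  [0, 0, -0.004, 0, 0, 0, -0.8],
  [0, 0, -0.004, 0, 0, 0, -0.8],
  [0, 0, -0.004, 0, 0, 0, -0.8],
  [0, 0, -0.004, 0, 0, 0, -0.8],
  [0, 0, -0.004, 0, 0, 0, -0.8],
  [0, 0, -0.004, 0, 0, 0, -0.8],
])

```text
time_s: 9.47
position: [0.5022, -0.0554, 0.0734]
tcp_rot: [[0.902, 0.431, 0.002], [0.431, -0.902, -0.002], [0.001, 0.002, -1.0]]
force: [-0.0, -0.3, 0.8]
opening: 0.896
grasp_force: 0.0
```

Emit:
step_arm([
  [0, 0, -0.03, 0, 0, 0, -0.8],
  [0, 0, -0.08, 0, 0, 0, -0.8],
  [0, 0, -0.15, 0, 0, 0, -0.8],
  [0, 0, -0.25, 0, 0, 0, -0.8],
  [0, 0, -0.35, 0, 0, 0, -0.8],
  [0, 0, -0.48, 0, 0, 0, -0.8],
  [0, 0, -0.62, 0, 0, 0, -0.8],
  [0, 0, -0.72, 0, 0, 0, -0.8],
])

```text
time_s: 10.13
position: [0.5022, -0.055, 0.2937]
tcp_rot: [[0.902, 0.431, 0.006], [0.431, -0.902, -0.003], [0.004, 0.005, -1.0]]
force: [1.2, 0.4, -0.2]
opening: 0.901
grasp_force: 0.0
```

Run:
```python
from h import *
from rig import *
s=read_state();p,R=s["position"],s["tcp_rot"];print(s["time_s"],p)
RD=mk(-SY,[0,0,-1])
chain(p,R,[((.47,.20,.31),RD),(RIM2+.198*AX,RG)])
```

```text
10.1333 [ 0.50220557 -0.05501828  0.29368971]
[0.27, -0.813, -0.058, 0.007, -0.005, 0.002] rows>=6.2
[0.318, -0.506, 0.366, 0.0, 0.8, -0.0] rows>=5.0
```

Emit:
step_arm([
  [0.27, -0.813, -0.058, 0.007, -0.005, 0.002, -1],
  [0.27, -0.813, -0.058, 0.007, -0.005, 0.002, -1],
  [0.27, -0.813, -0.058, 0.007, -0.005, 0.002, -1],
  [0.27, -0.813, -0.058, 0.007, -0.005, 0.002, -1],
  [0.27, -0.813, -0.058, 0.007, -0.005, 0.002, -1],
  [0.27, -0.813, -0.058, 0.007, -0.005, 0.002, -1],
  [0.27, -0.813, -0.058, 0.007, -0.005, 0.002, -1],
  [0.27, -0.813, -0.058, 0.007, -0.005, 0.002, -1],
])

```text
time_s: 10.8
position: [0.4688, 0.2025, 0.3073]
tcp_rot: [[0.901, 0.434, -0.003], [0.434, -0.901, 0.002], [-0.002, -0.003, -1.0]]
force: [0.7, -0.3, 1.1]
opening: 1.0
grasp_force: 0.0
```

Emit:
step_arm([
  [0.318, -0.506, 0.366, 0, 0.8, 0, -1],
  [0.318, -0.506, 0.366, 0, 0.8, 0, -1],
  [0.318, -0.506, 0.366, 0, 0.8, 0, -1],
  [0.318, -0.506, 0.366, 0, 0.8, 0, -1],
  [0.318, -0.506, 0.366, 0, 0.8, 0, -1],
  [0.318, -0.506, 0.366, 0, 0.8, 0, -1],
  [0.318, -0.506, 0.366, 0, 0.8, 0, -1],
  [0.318, -0.506, 0.366, 0, 0.8, 0, -1],
])

```text
time_s: 11.47
position: [0.4885, 0.3772, 0.194]
tcp_rot: [[0.735, 0.431, 0.523], [0.35, -0.902, 0.251], [0.581, -0.001, -0.814]]
force: [-0.2, -0.4, -0.4]
opening: 1.0
grasp_force: 0.0
```

Run:
```python
from h import *
from rig import *
s=read_state();c=capture("wrist");p,R=s["position"],s["tcp_rot"]
W=np.eye(4);W[:3,:3]=R;W[:3,3]=p;c["world_from_camera"]=W@c["T_tool_cam"]
print([np.round(proj(c,RIM2+k*AX)) for k in(0,.082,.104)])
cv2.imwrite("pics/w2.png",c["image"][:,:,::-1]);print(s["time_s"],p)
chain(p,R,[(RIM2+.198*AX,RG)])
```

```text
[array([319., 212.]), array([318., 236.]), array([318., 245.])]
11.4667 [0.48846183 0.37722496 0.19397507]
[0.019, 0.001, -0.012, -0.003, 0.011, 0.001] rows>=0.2
```

View pics/w2.png

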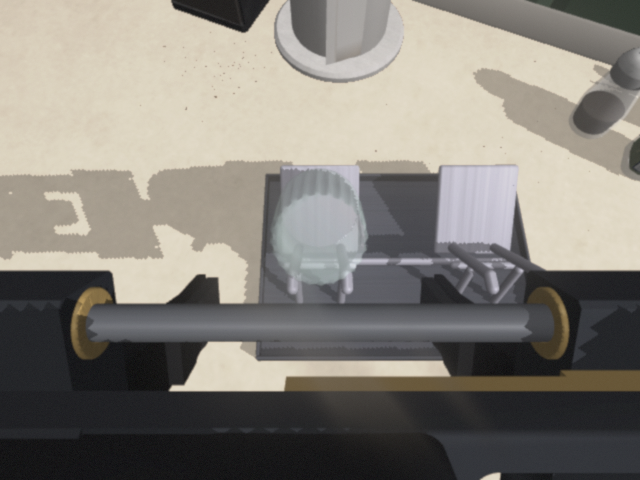

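The wrist view shows glass 2 centred at u≈320, with its closed end near (320,238). This agrees with the prediction as it did for glass 1. Approach and grip.

Emit:
step_arm([
  [0.022, -0.004, 0.06, 0, 0.011, 0, -1],
  [0.022, -0.004, 0.12, 0, 0.011, 0, -1],
  [0.022, -0.004, 0.18, 0, 0.011, 0, -1],
  [0.022, -0.004, 0.24, 0, 0.011, 0, -1],
  [0.022, -0.004, 0.3, 0, 0.011, 0, -1],
  [0.022, -0.004, 0.36, 0, 0.011, 0, -1],
  [0.022, -0.004, 0.4, 0, 0.011, 0, -1],
  [0.022, -0.004, 0.42, 0, 0.011, 0, -1],
])

```text
time_s: 12.18
position: [0.5684, 0.4136, 0.1029]
tcp_rot: [[0.732, 0.429, 0.53], [0.347, -0.903, 0.252], [0.586, -0.0, -0.81]]
force: [1.0, 0.1, -0.3]
opening: 1.001
grasp_force: 0.0
```

Emit:
step_arm([
  [0, 0, 0, 0, 0, 0, -1],
  [0, 0, 0, 0, 0, 0, -1],
  [0, 0, 0, 0, 0, 0, -1],
])

```text
time_s: 12.43
position: [0.5647, 0.4145, 0.1041]
tcp_rot: [[0.734, 0.428, 0.528], [0.345, -0.904, 0.254], [0.585, -0.005, -0.811]]
force: [0.2, -0.2, 0.2]
opening: 0.999
grasp_force: 0.0
```

Run:
```python
from h import *
from rig import *
s=read_state();p,R=s["position"],s["tcp_rot"];print(s["time_s"],p,s["force"])
chain(p,R,[(RIM2+.068*AX,RG)])
```

```text
12.4333 [0.56472    0.41452616 0.10414844] [ 0.17782843 -0.19000693  0.24310478]
[-0.033, 0.004, 0.014, -0.003, 0.004, -0.005] rows>=0.3
```

Emit:
step_arm([
  [-0.024, 0.002, 0.012, 0, 0, 0, -1],
  [-0.024, 0.002, 0.012, 0, 0, 0, -1],
  [-0.024, 0.002, 0.012, 0, 0, 0, -1],
  [-0.024, 0.002, 0.012, 0, 0, 0, -1],
])

```text
time_s: 12.77
position: [0.5632, 0.4145, 0.0988]
tcp_rot: [[0.737, 0.431, 0.521], [0.348, -0.902, 0.253], [0.58, -0.005, -0.815]]
force: [0.4, 0.7, -0.1]
opening: 0.996
grasp_force: 0.0
```

Run:
```python
from h import *
from rig import *
s=read_state();p,R=s["position"],s["tcp_rot"];print(s["time_s"],p,s["force"])
chain(p,R,[(RIM2+.068*AX,RG)])
```

```text
12.7667 [0.5632404  0.41446379 0.09880225] [ 0.41558308  0.67318684 -0.07708025]
[-0.019, 0.006, 0.002, -0.006, 0.013, -0.002] rows>=0.1
```

Emit:
step_arm([
  [-0.012, 0.003, 0, -0.006, 0.013, 0, -1],
  [-0.012, 0.003, 0, -0.006, 0.013, 0, -1],
  [-0.012, 0.003, 0, -0.006, 0.013, 0, -1],
  [-0.012, 0.003, 0, -0.006, 0.013, 0, 0.6],
  [-0.012, 0.003, 0, -0.006, 0.013, 0, 0.6],
  [-0.012, 0.003, 0, -0.006, 0.013, 0, 0.6],
  [-0.012, 0.003, 0, -0.006, 0.013, 0, 0.6],
  [-0.012, 0.003, 0, -0.006, 0.013, 0, 0.6],
])

```text
time_s: 13.43
position: [0.5641, 0.4138, 0.1]
tcp_rot: [[0.736, 0.429, 0.524], [0.348, -0.903, 0.251], [0.581, -0.002, -0.814]]
force: [-0.6, -0.6, -0.8]
opening: 0.717
grasp_force: 33.7
```

Emit:
step_arm([
  [0, 0, 0, 0, 0, 0, 0.6],
  [0, 0, 0, 0, 0, 0, 0.6],
  [0, 0, 0, 0, 0, 0, 0.6],
  [0, 0, 0, 0, 0, 0, 0.6],
])

```text
time_s: 13.77
position: [0.5641, 0.4139, 0.1]
tcp_rot: [[0.736, 0.429, 0.524], [0.348, -0.903, 0.251], [0.581, -0.002, -0.814]]
force: [0.3, -1.0, 0.1]
opening: 0.716
grasp_force: 34.0
```

Run:
```python
from h import *
from rig import *
s=read_state();p,R=s["position"],s["tcp_rot"];print(s["time_s"],p,s["force"],s["opening"],s["grasp_force"])
chain(p,R,[(RIM2+.068*AX,RG)])
```

```text
13.7667 [0.56407488 0.41386988 0.09998018] [ 0.29833683 -0.98063327  0.0734293 ] 0.7159406742735361 33.986676449276274
[-0.023, 0.003, 0.004, -0.002, 0.011, -0.002] rows>=0.2
```

Emit:
step_arm([
  [0.015, 0, -0.02, 0, 0, 0, 0.6],
  [0.03, 0, -0.04, 0, 0, 0, 0.6],
  [0.06, 0, -0.08, 0, 0, 0, 0.6],
  [0.1, 0, -0.137, 0, 0, 0, 0.6],
  [0.15, 0, -0.205, 0, 0, 0, 0.6],
  [0.2, 0, -0.274, 0, 0, 0, 0.6],
  [0.25, 0, -0.34, 0, 0, 0, 0.6],
  [0.25, 0, -0.34, 0, 0, 0, 0.6],
])

```text
time_s: 14.43
position: [0.5689, 0.4165, 0.2345]
tcp_rot: [[0.729, 0.429, 0.533], [0.344, -0.903, 0.257], [0.592, -0.004, -0.806]]
force: [0.9, 0.7, 1.0]
opening: 0.72
grasp_force: 34.2
```

Run:
```python
from h import *
from rig import *
s=read_state();p,R=s["position"],s["tcp_rot"];print(s["time_s"],p,s["force"],s["opening"],s["joint_positions"])
RD=mk(-SY,[0,0,-1]);RF=mk([.94,-.34,0],[0,0,-1])
chain(p,R,[((.52,.34,.28),RD),((.60,.20,.27),RF),((.685,.055,.25),RF)])
```

```text
14.4333 [0.56893481 0.41653961 0.23454666] [0.92691532 0.67596016 0.99365325] 0.7201236077980135 [27.59683998 29.21652637 97.75967091 -3.82623923 16.79529755 95.53694271]
[-0.117, 0.16, -0.275, -0.005, -0.806, -0.002] rows>=5.1
[0.04, 0.536, 0.033, 0.0, 0.0, -0.993] rows>=6.2
[-0.358, 0.431, 0.067, 0.0, 0.0, 0.0] rows>=4.1
```

Emit:
step_arm([
  [-0.117, 0.16, -0.275, -0.005, -0.806, 0, 0.6],
  [-0.117, 0.16, -0.275, -0.005, -0.806, 0, 0.6],
  [-0.117, 0.16, -0.275, -0.005, -0.806, 0, 0.6],
  [-0.117, 0.16, -0.275, -0.005, -0.806, 0, 0.6],
  [-0.117, 0.16, -0.275, -0.005, -0.806, 0, 0.6],
  [-0.117, 0.16, -0.275, -0.005, -0.806, 0, 0.6],
  [-0.117, 0.16, -0.275, -0.005, -0.806, 0, 0.6],
  [-0.117, 0.16, -0.275, -0.005, -0.806, 0, 0.6],
])

```text
time_s: 15.1
position: [0.5172, 0.3379, 0.2722]
tcp_rot: [[0.904, 0.428, -0.012], [0.428, -0.904, -0.008], [-0.014, 0.002, -1.0]]
force: [-0.5, -0.5, -1.8]
opening: 0.719
grasp_force: 34.2
```

Emit:
step_arm([
  [0.04, 0.536, 0.033, 0, 0, -0.99, 0.6],
  [0.04, 0.536, 0.033, 0, 0, -0.99, 0.6],
  [0.04, 0.536, 0.033, 0, 0, -0.99, 0.6],
  [0.04, 0.536, 0.033, 0, 0, -0.99, 0.6],
  [0.04, 0.536, 0.033, 0, 0, -0.99, 0.6],
  [0.04, 0.536, 0.033, 0, 0, -0.99, 0.6],
  [0.04, 0.536, 0.033, 0, 0, -0.99, 0.6],
  [0.04, 0.536, 0.033, 0, 0, -0.99, 0.6],
])

```text
time_s: 15.77
position: [0.5956, 0.1973, 0.2628]
tcp_rot: [[0.344, 0.939, -0.013], [0.939, -0.344, -0.007], [-0.011, -0.009, -1.0]]
force: [-0.4, -0.9, -1.9]
opening: 0.714
grasp_force: 33.7
```

Run:
```python
from h import *
from rig import *
s=read_state();p,R=s["position"],s["tcp_rot"];print(s["time_s"],p,R,s["opening"],s["force"])
RF=mk([.94,-.34,0],[0,0,-1])
chain(p,R,[((.685,.055,.20),RF)])
```

```text
15.7667 [0.59561872 0.19732349 0.26283209] [[ 0.34368458  0.9389981  -0.01278586]
 [ 0.93901615 -0.34379252 -0.00744165]
 [-0.01138338 -0.00944855 -0.99989057]] 0.7142252784706008 [-0.4136681  -0.89765228 -1.89880034]
[-0.341, 0.445, 0.209, -0.012, 0.014, -0.005] rows>=4.3
```

Emit:
step_arm([
  [-0.33, 0.44, 0.1, -0.012, 0.014, -0.005, 0.6],
  [-0.33, 0.44, 0.1, -0.012, 0.014, -0.005, 0.6],
  [-0.33, 0.44, 0.1, -0.012, 0.014, -0.005, 0.6],
  [-0.33, 0.44, 0.1, -0.012, 0.014, -0.005, 0.6],
  [-0.33, 0.44, 0.1, -0.012, 0.014, -0.005, 0.6],
  [-0.33, 0.44, 0.209, -0.012, 0.014, -0.005, 0.6],
  [-0.33, 0.44, 0.209, -0.012, 0.014, -0.005, 0.6],
  [-0.33, 0.44, 0.209, -0.012, 0.014, -0.005, 0.6],
])

```text
time_s: 16.43
position: [0.6834, 0.0597, 0.1984]
tcp_rot: [[0.341, 0.94, -0.006], [0.94, -0.341, 0.0], [-0.002, -0.006, -1.0]]
force: [-0.1, -0.2, -1.4]
opening: 0.718
grasp_force: 33.7
```

Run:
```python
from h import *
from rig import *
s=read_state();p,R=s["position"],s["tcp_rot"];print(s["time_s"],p,R[:,2],s["opening"],s["force"])
RF=mk([.94,-.34,0],[0,0,-1])
chain(p,R,[((.685,.058,.086),RF)])
c=capture("scene");a,b=proj(c,p-R[:,2]*-.068),proj(c,p-R[:,2]*.036);u,v=int(a[0])-95,int(a[1])-95
print((a-[u,v])*4,(b-[u,v])*4)
cv2.imwrite("pics/s4.png",cv2.resize(c["image"][v:v+150,u:u+200,::-1],None,fx=4,fy=4,interpolation=cv2.INTER_CUBIC))
```

```text
16.4333 [0.68344346 0.05967852 0.19840792] [-5.77936860e-03  4.71431187e-04 -9.99983188e-01] 0.7183203498076249 [-0.14847057 -0.20572048 -1.37844277]
[-0.003, 0.009, 0.375, -0.007, 0.002, -0.001] rows>=2.7
[383.74814177 382.96104963] [384.64040693 228.46912947]
```

View pics/s4.png

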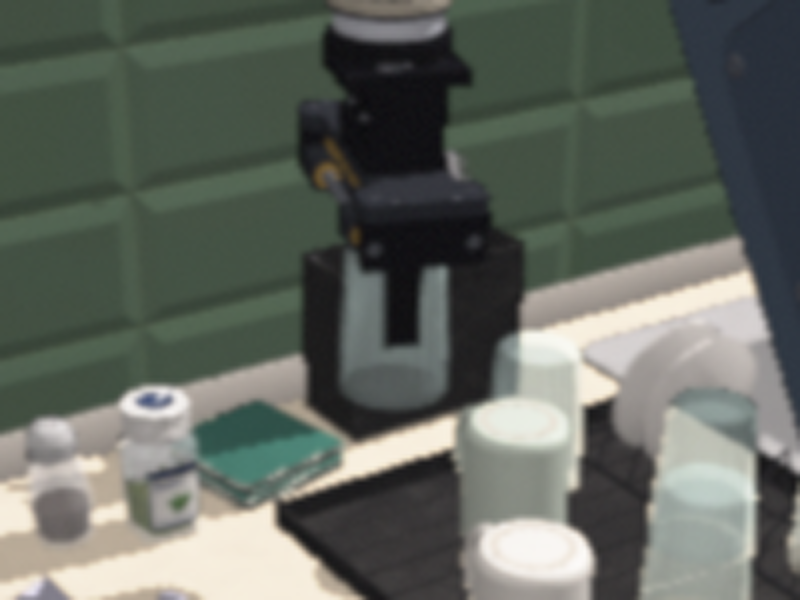

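The held glass hangs upright with its rim centre at (394,387), about 5 mm towards -y from the tool axis. The tray corner beneath is free. Lowering.

Emit:
step_arm([
  [0, 0.006, 0.08, -0.007, 0, 0, 0.6],
  [0, 0.006, 0.16, -0.007, 0, 0, 0.6],
  [0, 0.006, 0.24, -0.007, 0, 0, 0.6],
  [0, 0.006, 0.3, -0.007, 0, 0, 0.6],
  [0, 0.006, 0.34, -0.007, 0, 0, 0.6],
  [0, 0.006, 0.365, -0.007, 0, 0, 0.6],
  [0, 0.006, 0.375, -0.007, 0, 0, 0.6],
  [0, 0.006, 0.375, -0.007, 0, 0, 0.6],
])

```text
time_s: 17.15
position: [0.6884, 0.0588, 0.0888]
tcp_rot: [[0.34, 0.941, 0.007], [0.941, -0.34, -0.002], [0.001, 0.007, -1.0]]
force: [-0.4, 0.4, -0.4]
opening: 0.72
grasp_force: 33.7
```

Emit:
step_arm([
  [0, 0, 0.005, 0, 0, 0, 0.6],
  [0, 0, 0.01, 0, 0, 0, 0.6],
  [0, 0, 0.015, 0, 0, 0, 0.6],
  [0, 0, 0.02, 0, 0, 0, 0.6],
  [0, 0, 0.02, 0, 0, 0, 0.6],
  [0, 0, 0.02, 0, 0, 0, 0.6],
])

```text
time_s: 17.65
position: [0.688, 0.0584, 0.0823]
tcp_rot: [[0.34, 0.94, 0.006], [0.94, -0.34, -0.002], [0.0, 0.007, -1.0]]
force: [1.2, -0.1, -1.5]
opening: 0.714
grasp_force: 33.7
```

Emit:
step_arm([
  [0, 0, 0.003, 0, 0, 0, 0.6],
  [0, 0, 0.006, 0, 0, 0, 0.6],
  [0, 0, 0.006, 0, 0, 0, 0.6],
])

```text
time_s: 17.9
position: [0.6879, 0.0585, 0.0802]
tcp_rot: [[0.34, 0.94, 0.006], [0.94, -0.34, -0.002], [0.0, 0.006, -1.0]]
force: [-0.8, 0.3, -1.6]
opening: 0.715
grasp_force: 33.7
```

Emit:
step_arm([
  [0, 0, 0.004, 0.005, 0, 0, 0.6],
  [0, 0, 0.008, 0.005, 0, 0, 0.6],
  [0, 0, 0.01, 0.005, 0, 0, 0.6],
  [0, 0, 0.01, 0.005, 0, 0, 0.6],
])

```text
time_s: 18.23
position: [0.6879, 0.0585, 0.0771]
tcp_rot: [[0.34, 0.94, 0.002], [0.94, -0.34, -0.001], [0.0, 0.002, -1.0]]
force: [-0.6, -0.1, -1.3]
opening: 0.717
grasp_force: 33.7
```

Emit:
step_arm([
  [0, 0, 0.003, 0, 0, 0, 0.6],
  [0, 0, 0.006, 0, 0, 0, 0.6],
  [0, 0, 0.006, 0, 0, 0, 0.6],
])

```text
time_s: 18.48
position: [0.6879, 0.0585, 0.0754]
tcp_rot: [[0.34, 0.94, 0.002], [0.94, -0.34, -0.001], [0.0, 0.002, -1.0]]
force: [0.0, -0.1, -1.2]
opening: 0.715
grasp_force: 33.7
```

Emit:
step_arm([
  [0, 0, 0.003, 0, 0, 0, 0.6],
  [0, 0, 0.003, 0, 0, 0, 0.6],
])

```text
time_s: 18.65
position: [0.688, 0.0585, 0.0746]
tcp_rot: [[0.34, 0.94, 0.002], [0.94, -0.34, -0.001], [0.0, 0.002, -1.0]]
force: [-0.7, 0.1, -1.7]
opening: 0.71
grasp_force: 33.7
```

Emit:
step_arm([
  [0, 0, 0.003, 0, 0, 0, 0.6],
  [0, 0, 0.003, 0, 0, 0, 0.6],
])

```text
time_s: 18.82
position: [0.6883, 0.0587, 0.0741]
tcp_rot: [[0.34, 0.94, 0.003], [0.94, -0.34, -0.0], [0.001, 0.003, -1.0]]
force: [-0.4, 0.1, 0.2]
opening: 0.713
grasp_force: 33.8
```

Emit:
step_arm([
  [0, 0, 0.003, 0, 0, 0, 0.6],
  [0, 0, 0.003, 0, 0, 0, 0.6],
])

```text
time_s: 18.98
position: [0.6884, 0.0589, 0.0739]
tcp_rot: [[0.34, 0.94, 0.003], [0.94, -0.34, -0.0], [0.001, 0.003, -1.0]]
force: [-1.5, 2.1, 3.3]
opening: 0.711
grasp_force: 34.0
```

Emit:
step_arm([
  [0, 0, 0.003, 0, 0, 0, 0.6],
  [0, 0, 0.003, 0, 0, 0, 0.6],
])

```text
time_s: 19.15
position: [0.6884, 0.0589, 0.0738]
tcp_rot: [[0.34, 0.94, 0.003], [0.94, -0.34, -0.0], [0.001, 0.003, -1.0]]
force: [-2.1, 1.0, 8.9]
opening: 0.716
grasp_force: 34.2
```

Contact. Easing off, releasing and rising.

Emit:
step_arm([
  [0, 0, -0.003, 0, 0, 0, 0.6],
  [0, 0, -0.003, 0, 0, 0, 0.6],
  [0, 0, -0.003, 0, 0, 0, -0.8],
  [0, 0, -0.003, 0, 0, 0, -0.8],
  [0, 0, -0.003, 0, 0, 0, -0.8],
  [0, 0, -0.003, 0, 0, 0, -0.8],
  [0, 0, -0.003, 0, 0, 0, -0.8],
  [0, 0, -0.003, 0, 0, 0, -0.8],
])

```text
time_s: 19.82
position: [0.688, 0.0583, 0.0725]
tcp_rot: [[0.34, 0.94, 0.002], [0.94, -0.34, -0.001], [0.0, 0.002, -1.0]]
force: [0.5, -0.3, 0.2]
opening: 0.898
grasp_force: 0.0
```

Emit:
step_arm([
  [0, 0, -0.03, 0, 0, 0, -0.8],
  [0, 0, -0.08, 0, 0, 0, -0.8],
  [0, 0, -0.15, 0, 0, 0, -0.8],
  [0, 0, -0.25, 0, 0, 0, -0.8],
  [0, 0, -0.35, 0, 0, 0, -0.8],
  [0, 0, -0.48, 0, 0, 0, -0.8],
  [0, 0, -0.62, 0, 0, 0, -0.8],
  [0, 0, -0.72, 0, 0, 0, -0.8],
])

```text
time_s: 20.48
position: [0.6883, 0.0586, 0.2937]
tcp_rot: [[0.34, 0.94, 0.007], [0.94, -0.34, -0.001], [0.002, 0.007, -1.0]]
force: [1.4, -0.2, 1.0]
opening: 0.897
grasp_force: 0.0
```

Emit:
step_arm([
  [0.3, -0.75, 0, 0, 0, 0, -0.8],
  [0.3, -0.75, 0, 0, 0, 0, -0.8],
  [0.3, -0.75, 0, 0, 0, 0, -0.8],
  [0.3, -0.75, 0, 0, 0, 0, -0.8],
  [0.3, -0.75, 0, 0, 0, 0, -0.8],
  [0.3, -0.75, 0, 0, 0, 0, -0.8],
  [0.3, -0.75, 0, 0, 0, 0, -0.8],
  [0.3, -0.75, 0, 0, 0, 0, -0.8],
])

```text
time_s: 21.15
position: [0.5051, 0.221, 0.2894]
tcp_rot: [[0.337, 0.942, 0.004], [0.942, -0.337, -0.001], [0.001, 0.004, -1.0]]
force: [0.3, -1.0, -0.1]
opening: 0.899
grasp_force: 0.0
```

Run:
```python
from h import *
from rig import *
c=capture("top");i=c["image"][:,:,::-1]
cv2.imwrite("pics/t5.png",cv2.resize(i[125:285,310:500],None,fx=3.7,fy=3.7,interpolation=cv2.INTER_CUBIC))
```

```text
(no output)
```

View pics/t5.png

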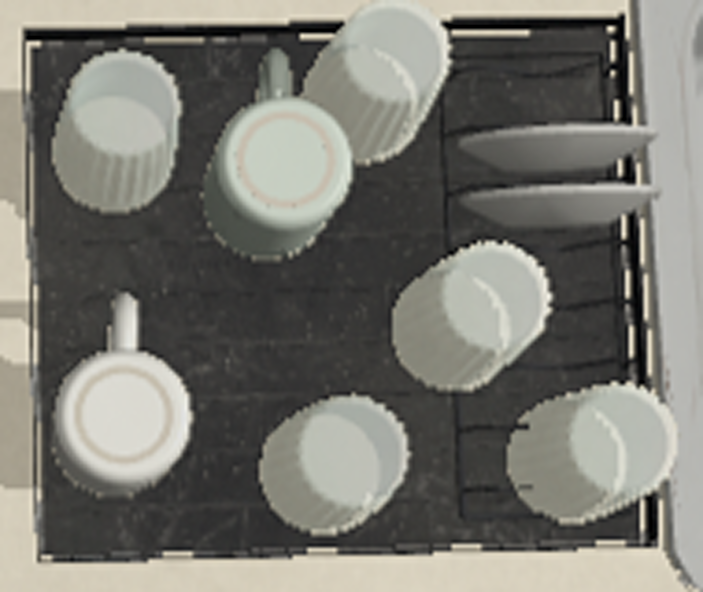

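Both glasses stand upright and clear of everything, at (335,465) and (117,130) in the crop. All the other items are where they were, and the arm is clear.

```bash
python3 -c "
from rig import *
print(hand_in())"
```

```text
the job is handed in; nothing more can be done
None
```

Both glasses are standing mouth down on the tray, upright and touching nothing; the last top view shows the other tray items unmoved, and I handed the job in at about 21 s.

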